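# Load a casting flask and ram it home with the sprung lever

### The job

Pick out the blue-banded flask and lay it on its side between the two rods of the loader's cradle, blue end towards the copper plate, back near the ram so that a clear gap (at least a finger's width) is left before the plate, and let go of it without dropping it. Then work the red-barred sprung lever down through its full stroke so that the ram, not the hand, drives the flask home against the plate, and ease the lever slowly, under control, all the way back up to rest. Leave the other flasks, the jar and the mallet standing or lying where they are.

Things in the scene. Friction and masses are not known exactly. Their poses are not given: they have to be found in the camera images.
- flask: the flask to load: bright steel cylinder, 50 mm diameter, 100 mm long, filled solid with white plaster, about 0.5 kg, with a blue band round its sprue end (the top as it stands at the start). Origin: centre of the plain end (underside as it stands); its z axis runs along the cylinder towards the blue end
- flask_sprue (a point): centre of the flask's blue-banded sprue end face, 100 mm along the flask's z from its origin
- press: the loader, a green fixed machine. Origin: on the table under it; x = level direction in which the ram pushes (from the housing to the copper plate), z up. Base plate 110 mm wide, 20 mm thick, x from -190 to 210 mm. Green housing: x from -150 to -75 mm, 70 mm wide, top at z = 210 mm
- cradle (a point): on the cradle's axis, press (40, 0, 76) mm: where the middle of a laid flask may be. Cradle: two steel rods of 12 mm diameter along press x, centres at y = +-17 mm, z = 50 mm, from x = -30 mm to the plate; a 50 mm flask lying on them has its axis at z = 76 mm, free space at both sides
- plate_face (a point): centre of the copper plate's face where the flask's blue end must seat, press (145, 0, 76) mm. Plate 12 mm thick, 90 mm wide, top at z = 92 mm; behind it a terracotta crucible, 50 mm wide, top at z = 65 mm, to x = 202 mm
- ram_nose (a point): foremost point of the round-nosed steel ram (24 mm diameter), on the axis of the cradle; at rest at press x = -23 mm, it advances 66 mm over the lever's full stroke, to 102 mm from the plate
- lever (a joint): lever angle, rad: 0 = at rest, up against its stop; 1.2 = full stroke, bar down. A spring returns it (about 3 N at the bar at rest, 10 to 13 N at full stroke)
- lever_hinge (a point): centre of the lever's hinge, press (-110, 0, 190) mm; the hinge axis is the press's y
- lever_bar (a point): centre of the lever's red crossbar: 22 mm diameter, 110 mm long along the press's y, 160 mm from the hinge, carried by two arms 90 mm apart that straddle the housing. At rest it stands 35 degrees above level on the -x side of the hinge (z = 282 mm); at full stroke 34 degrees below level (z = 101 mm)
- flask_brown: bystander: brown flask with white band, 60 mm diameter, 115 mm tall, upright; origin at the centre of its underside
- flask_dark: bystander: dark steel flask with white band, 56 mm diameter, 85 mm tall, upright; origin at the centre of its underside
- jar: bystander: jar with yellow cap, 64 mm diameter, 110 mm tall, upright; origin at the centre of its underside
- mallet: bystander: hammer lying on the table, 180 mm long along its x, head at +x; origin under its middle

How it is judged:
By the outcome, as a careful person would: the job done as asked, in the order asked, and still so for the second after the job is handed in, with the robot touching nothing.
It also fails if it takes over 66 s, if anything falls off the work surface, if the arm or the gripper's body presses on something with over 40 N, if the wrist force passes 120 N, or if a joint passes its speed limit or range.

### The arm

A 6-joint arm with a two-finger parallel gripper is mounted at the origin on the work surface. World frame = base frame: x ahead of the robot, y to its left, z up, the work surface at z = 0. Lengths are in m, angles in rad, forces in N, time in s.
With the tool pointing down it reaches from about 0.35 to 0.775 m from the base axis. Payload 5.5 kg.
Tool frame: the origin (TCP) lies midway between the tips of the shut fingers; the grasp point (between the pads) lies 19 mm behind it; z points along the fingers, y is the line along which they close (so a half turn about z gives the same grasp; the last joint's range is limited). The gripper opens to 85 mm and grips with 20 to 120 N. Pads are 22 mm wide; open, the fingers measure 114 mm over their backs; the gripper's body (76 mm by 85 mm) begins 54 mm behind the grasp point. The pads swing forward as they close: fully open they stand 13 mm farther back than shut.
Start: joints at [1.16, 0.313, 0.046, 1.304, 0, 1.431], TCP at [0.154, 0.554, 0.231] pointing down, gripper open.
Joint ranges: [-2.76, 2.76], [-0.86, 1.69], [-1.03, 1.26], [-2.2, 2.34], [-1.47, 1.5], [-3.14, 3.14]. Speed limits (rad/s): [2.57, 2.57, 3.14, 3.14, 3.14, 3.14].

### API

Orientations are given as a unit quaternion [w, x, y, z].
In Python, from workcell import get_state, read_camera, camera_info, hand_in, recognise gives the robot as it stands.
- The arm moves only by the tool arm_command, never from a script. Its argument "moves" is one flat list of numbers, 7 for each row, row after row: the opening, from -1 (shut) to 1 (fully open), then the shift along the tool's x, y, z in mm, then the turn, a rotation vector about the tool's x, y, z in rad. A call has 1 to 8 rows; each row shifts and turns the commanded pose from where the row before left it, along the tool's axes as they then stand; what a row does not reach is not made up. A row lasts 1/8 s, in which the tool goes at most 62.5 mm and 10.7 degrees, less where a joint would pass 70% of its speed; a pose out of reach is approached as far as the arm can. A call with a gripper value outside its range is refused whole. The fingers move at their own pace and stop on an object; "newtons" is the grip in N (left out, the last holds). Time passes only in rows, so rows that do not move let the fingers close. It gives the time, the measured TCP pose, the force, the opening and the grip force at its end, in the units of the state.
- get_state(): the state, without advancing time (a new reading comes with each control period).
- read_camera(name): name is "scene" or "top" or "wrist"; returns (picture, depth): 420x560x3 uint8, blue, green, red; 420x560 float32, m along the optical axis (not along the pixel's ray), 0 where there is no reading.
- camera_info(name): a dict with "fovy" (degrees; the focal length in pixels is half the picture's height over the tangent of half this angle, whatever the lens; pixels are square), "cx", "cy" (the principal point, pixels), "eye" and "orientation" of the camera in the world; the wrist camera has in their place "tool_from_camera" (4x4, takes a point from camera to tool coordinates, whose origin is the TCP and whose axes are the flange's). Camera axes: x right, y down, z forward; pixel columns grow to the right and rows downward; lengths in m; the calibration is good to about 2 mm. A picture is of the moment at which its call begins: read the wrist's pose just before it. camera_info takes no time and is no camera call.
- hand_in(): hands the job in; it is judged then, once.
Trained networks look in the newest picture that a camera, given by its name, has taken for a name from the list of things; names that differ only in an ending like _2 or _b are one class to them, and where a whole thing is asked for, a point or a joint stands for the part that bears it (a point fixed in the world has none). Each returns a list of dicts, best first, with "confidence" (0 to 1); they miss things now and then, are a little off and sometimes report something else, mostly with a low value. They report only what shows in the picture. A call takes as long as a camera call.
- recognise(camera, label): "point" ([column, row] in pixels, amid what is visible of it).
The state is a dict: "clock": time; "joint_pos": joint angles; "qvel": joint speeds; "tau": joint torques, N m; "tcp_pos": TCP position; "orientation": TCP orientation; "wrist_force": force on the tool from outside, world axes, zero at the start; "ft_torque": the same for the moment, N m; "finger_gap": finger opening in m; "grip_force": force on a finger pad.
Only numpy, scipy, OpenCV 4.12 (cv2) and the standard library are available. Lean on these libraries where they do the work, as an engineer would, in place of code of your own. Each camera call takes 0.05 s, during which the arm holds its last target. There are 200 camera calls.

## Working session

There is one attempt and no reset: what is moved stays moved. The work goes in short steps, Python scripts to look and compute and a tool call to move; the robot and the scene stay as the last step left them, time stands still between calls to the robot, and variables do not carry over. Pictures are saved under pics/ and viewed, at most 10 in all, crops included, and the job is handed in when it is done.

Besides the shell and the picture viewer there is one more tool, called after ">>>" in YAML: its name, and indented under it one key for each argument. arm_command: Moves the arm, as the interface text tells. Its arguments: {"type":"object","properties":{"moves":{"type":"array"},"newtons":{"type":"number"}},"required":["moves"]}

```bash
mkdir -p pics; cat > h.py <<'E'
import numpy as np, cv2
from scipy.spatial.transform import Rotation as R
from workcell import *
def rot(q): return R.from_quat([q[1],q[2],q[3],q[0]])
def cam(name):
    s=get_state(); im,d=read_camera(name); i=camera_info(name)
    f=im.shape[0]/2/np.tan(np.radians(i['fovy'])/2)
    v,u=np.mgrid[:im.shape[0],:im.shape[1]]
    P=np.stack([(u-i['cx'])/f*d,(v-i['cy'])/f*d,d],-1)
    if name=='wrist':
        T=np.array(i['tool_from_camera']); P=P@T[:3,:3].T+T[:3,3]
        P=rot(s['orientation']).apply(P.reshape(-1,3)).reshape(P.shape)+s['tcp_pos']
    else:
        o=i['orientation']; M=rot(o).as_matrix() if np.size(o)==4 else np.array(o)
        P=P@M.T+np.array(i['eye'])
    P[d==0]=np.nan
    return im,P
E
python3 - <<'E'
from h import *
for n in ('scene','top'):
    im,P=cam(n); cv2.imwrite(f'pics/{n}0.png',im); np.save(f'{n}.npy',P); cv2.imwrite(f'{n}.png',im)
    i=camera_info(n); print(n,i)
    for l in ('flask','flask_brown','flask_dark','jar','mallet','press','lever_bar','ram_nose'):
        for r in recognise(n,l)[:2]:
            u,v=map(int,r['point']); print(l,round(r['confidence'],2),u,v,P[v,u].round(3))
s=get_state();print(s)
E
```

```text
scene {'fovy': 42.34775778207059, 'cx': 277.2096737689631, 'cy': 215.78565952177487, 'eye': array([ 1.27624648, -0.15474356,  1.09553516]), 'orientation': array([-0.24992976,  0.72393962,  0.60383199, -0.22098297])}
flask 0.67 176 283 [ 0.614 -0.281  0.087]
flask_brown 0.69 176 229 [ 0.469 -0.272  0.093]
flask_dark 0.93 121 263 [ 0.535 -0.401  0.083]
jar 0.72 309 188 [0.416 0.057 0.109]
mallet 0.8 238 198 [ 0.34  -0.114  0.023]
press 0.81 333 239 [0.632 0.06  0.186]
press 0.53 313 190 [0.424 0.065 0.109]
lever_bar 0.79 279 227 [ 0.436 -0.023 -0.001]
ram_nose 0.58 342 236 [0.555 0.106 0.085]
top {'fovy': 50.72994682635567, 'cx': 274.77469676618256, 'cy': 206.36250471562388, 'eye': array([ 0.48334356, -0.06336741,  1.15468414]), 'orientation': array([ 0.02088401, -0.69744433,  0.71632938, -0.00273642])}
flask_brown 0.72 376 233 [ 0.45  -0.272  0.114]
flask_dark 0.82 426 203 [ 0.518 -0.399  0.085]
flask_dark 0.24 213 197 [0.546 0.113 0.085]
jar 0.87 231 256 [0.404 0.07  0.107]
mallet 0.59 308 277 [ 0.34  -0.114  0.024]
mallet 0.33 289 147 [ 0.628 -0.073  0.29 ]
press 0.55 212 195 [0.551 0.114 0.092]
lever_bar 0.83 289 149 [ 0.625 -0.072  0.287]
ram_nose 0.44 218 195 [0.551 0.1   0.087]
{'clock': 0.9, 'joint_pos': array([1.16039199e+00, 3.13169913e-01, 4.61463084e-02, 1.30361112e+00,
       2.10624004e-05, 1.43118425e+00]), 'qvel': array([ 1.23369396e-03,  1.45347045e-03, -8.65877541e-04, -8.71775088e-04,
       -5.67929586e-05, -7.18672287e-04]), 'tau': array([-1.92434077e-04, -4.80449045e+01,  2.98813105e+01,  1.48297954e-04,
       -1.66225896e-04, -2.28791919e-06]), 'tcp_pos': array([0.15384337, 0.55409898, 0.23135929]), 'orientation': array([1.18063176e-05, 1.34982822e-01, 9.90847935e-01, 8.06241269e-05]), 'wrist_force': array([-0.24825449, -0.05913305, -0.14971521]), 'ft_torque': array([ 0.02506788,  0.01454577, -0.04723881]), 'grip_force': 0.0, 'finger_gap': 0.085291740032593}
```

```bash
python3 - <<'E'
import cv2,numpy as np
a=cv2.imread('scene.png')[110:400,60:520];b=cv2.imread('top.png')[60:360,120:480]
cv2.imwrite('pics/s1.png',cv2.resize(a,None,fx=1.7,fy=1.7));cv2.imwrite('pics/t1.png',cv2.resize(b,None,fx=1.9,fy=1.9))
E
```

```text
(no output)
```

View pics/s1.png

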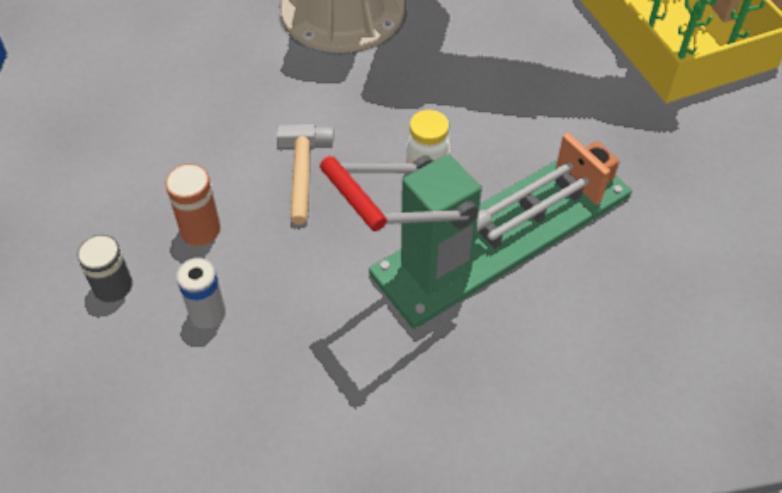

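View pics/t1.png

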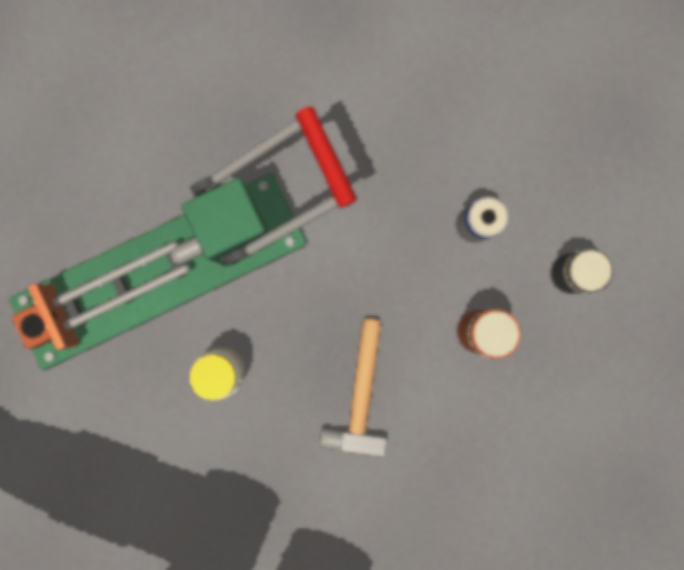

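The scene view shows the blue-banded flask at about (176,283), with dark and brown flasks beside it. In the top view, the lever bar (red) is at about (290,142), the plate at about (147,227) and the flask top at (377,174). Next I'll fit these precisely.

```bash
cat > fit.py <<'E'
from h import *
C={}
for n in ('top','scene'):
    im=cv2.imread(n+'.png'); P=np.load(n+'.npy'); hsv=cv2.cvtColor(im,cv2.COLOR_BGR2HSV).astype(int); H,S,V=hsv[...,0],hsv[...,1],hsv[...,2]
    z=P[...,2]
    def rep(l,m):
        q=P[m]; print(n,l,len(q),'med',np.median(q,0).round(4),'mean',q.mean(0).round(4)); return q
    def near(x,y,r): return np.hypot(P[...,0]-x,P[...,1]-y)<r
    q=rep('flasktop',near(.6,-.28,.06)&(z>.094)&(z<.106))
    print('  circ',cv2.minEnclosingCircle(q[:,:2].astype(np.float32)))
    for l,x,y,h in (('brown',.455,-.272,.115),('dark',.525,-.4,.085),('jar',.41,.065,.11)):
        rep(l,near(x,y,.06)&(abs(z-h)<.006))
    q=rep('red',((H<6)|(H>174))&(S>190)&(z>.25)&(z<.31))
    c,s,vt=np.linalg.svd(q-q.mean(0),full_matrices=False); t=(q-q.mean(0))@vt[0]
    print('  dir',vt[0].round(4),'ends',t.min(),t.max(),'ctr',(q.mean(0)+vt[0]*(t.min()+t.max())/2).round(4))
    g=(H>60)&(H<90)&(S>80)
    q=rep('housetop',g&(abs(z-.21)<.006)); r=cv2.minAreaRect((q[:,:2]*1000).astype(np.float32)); print('  ',r)
    q=rep('base',g&(abs(z-.02)<.006)); r=cv2.minAreaRect((q[:,:2]*1000).astype(np.float32)); print('  ',r)
    q=rep('plateTop',(H>3)&(H<18)&(S>100)&near(.52,.2,.12)&(abs(z-.092)<.005)); print('  ',cv2.minAreaRect((q[:,:2]*1000).astype(np.float32)))
E
python3 fit.py
```

```text
top flasktop 355 med [ 0.5892 -0.2789  0.1007] mean [ 0.5894 -0.2791  0.1006]
  circ ((0.589841902256012, -0.2798600196838379), 0.025489071384072304)
top brown 526 med [ 0.4435 -0.2808  0.1158] mean [ 0.4438 -0.2809  0.1158]
top dark 429 med [ 0.5197 -0.4083  0.0858] mean [ 0.5196 -0.4081  0.0857]
top jar 444 med [0.3994 0.0691 0.1102] mean [0.3993 0.0688 0.1101]
top red 455 med [ 0.6375 -0.0767  0.2919] mean [ 0.6374 -0.0768  0.2918]
  dir [-9.155e-01 -4.023e-01  6.000e-04] ends -0.05339674548577171 0.05257712717517583 ctr [ 0.6378 -0.0766  0.2918]
top housetop 1074 med [0.5854 0.0393 0.2104] mean [0.5854 0.0393 0.2103]
   ((585.57763671875, 40.644195556640625), (68.58843231201172, 75.02442932128906), 23.86748504638672)
top base 2821 med [0.5326 0.1558 0.0204] mean [0.531  0.1458 0.0204]
   ((401.7352600097656, 321.2010803222656), (196.98158264160156, 837.0020141601562), 38.43812561035156)
top plateTop 187 med [0.478  0.2808 0.0918] mean [0.479  0.2804 0.0918]
   ((479.2875671386719, 281.1023864746094), (89.04798889160156, 12.452736854553223), 24.182903289794922)
scene flasktop 358 
[... 371 characters left out ...]
ed [ 0.6463 -0.0775  0.2894] mean [ 0.6455 -0.0778  0.2884]
  dir [ 0.9103  0.4135 -0.0201] ends -0.058604349354135964 0.04923349601203991 ctr [ 0.6413 -0.0797  0.2885]
scene housetop 877 med [0.5897 0.0392 0.2087] mean [0.5896 0.0393 0.2087]
   ((588.6795654296875, 38.89928436279297), (71.49324798583984, 72.77826690673828), 24.24439239501953)
scene base 2894 med [0.5689 0.1451 0.0189] mean [0.5642 0.134  0.0189]
   ((392.1883850097656, 314.9963073730469), (221.07656860351562, 848.3027954101562), 41.72417068481445)
scene plateTop 152 med [0.4816 0.282  0.0901] mean [0.482  0.2809 0.0904]
   ((480.95538330078125, 280.6908264160156), (88.54193878173828, 16.389413833618164), 22.572053909301758)
```

```bash
cat > plan.py <<'E'
from h import *
D=np.array([-.4027,.9155,0]);D/=np.linalg.norm(D);O=np.array([.5412,.1426,0]);Yp=np.array([-D[1],D[0],0]);Zu=np.array([0,0,1.])
def press(x,y,z): return O+D*x/1000+Yp*y/1000+Zu*z/1000
def tilt(h,a):  # h: horizontal dir of tool z, a: angle (deg) below horizontal
    h=np.array(h,float);h/=np.linalg.norm(h);a=np.radians(a)
    z=np.cos(a)*h-np.sin(a)*Zu; x=-(np.sin(a)*h+np.cos(a)*Zu)
    return np.column_stack([x,np.cross(z,x),z])
def rows(pos,M,n,frm=None):
    s=get_state()
    p0,R0=(s['tcp_pos'],rot(s['orientation'])) if frm is None else (frm[0],R.from_matrix(frm[1]))
    r=(R0.inv()*R.from_matrix(M)).as_rotvec()/n
    A=sum(R.from_rotvec(r*k).as_matrix() for k in range(n))
    t=np.linalg.solve(A,R0.inv().apply(np.array(pos)-p0))*1000
    print(n,'rows:',t.round(1),r.round(4),'| turn/row deg',np.degrees(np.linalg.norm(r)).round(1),'| |t|',np.linalg.norm(t).round(1))
    return (np.array(pos),M)
F=np.array([.590,-.280,0]); ph=np.radians(-50); d=np.array([np.cos(ph),np.sin(ph),0])
MP=tilt(d,35); GP=F+[0,0,.055]+MP[:,2]*.018
ML=tilt(-D,55); 
E
python3 - <<'E'
from plan import *
s0=rot(get_state()['orientation']).as_matrix()
M0=tilt(d,88)
a=rows([.36,.25,.33],M0,8)
b=rows(GP-MP[:,2]*.13,MP,8,a); b2=rows(GP-MP[:,2]*.13,MP,11,a)
print(GP,b[0]); c=rows(GP,MP,5,b)
E
```

```text
8 rows: [-42.3 -19.9 -11.7] [ 0.0013 -0.0042  0.0752] | turn/row deg 4.3 | |t| 48.2
8 rows: [-42.5 -20.6  50.2] [ 0.     -0.1156  0.    ] | turn/row deg 6.6 | |t| 68.9
11 rows: [-30.4 -15.   37. ] [ 0.     -0.0841  0.    ] | turn/row deg 4.8 | |t| 50.1
[ 0.59947773 -0.29129512  0.04467562] [ 0.53102743 -0.20971923  0.11924056]
5 rows: [ 0. -0. 26.] [0. 0. 0.] | turn/row deg 0.0 | |t| 26.0
```

>>> arm_command:
  moves: [1, -42.3, -19.9, -11.7, 0.0013, -0.0042, 0.0752, 1, -42.3, -19.9, -11.7, 0.0013, -0.0042, 0.0752, 1, -42.3, -19.9, -11.7, 0.0013, -0.0042, 0.0752, 1, -42.3, -19.9, -11.7, 0.0013, -0.0042, 0.0752, 1, -42.3, -19.9, -11.7, 0.0013, -0.0042, 0.0752, 1, -42.3, -19.9, -11.7, 0.0013, -0.0042, 0.0752, 1, -42.3, -19.9, -11.7, 0.0013, -0.0042, 0.0752, 1, -42.3, -19.9, -11.7, 0.0013, -0.0042, 0.0752]

```text
clock: 1.9
tcp_pos: [0.3605, 0.249, 0.3308]
orientation: [0.016, 0.424, 0.906, -0.007]
wrist_force: [1.4, 0.3, 0.0]
finger_gap: 0.0855
grip_force: 0.0
```

```bash
python3 - <<'E'
from plan import *
s=get_state();print(s['tcp_pos'],s['joint_pos'],s['clock'])
rows(GP-MP[:,2]*.13,MP,11)
E
```

```text
[0.36047828 0.24899376 0.33080137] [ 0.44428125  0.03007394 -0.05683438  1.4745078  -0.03370197  1.31910286] 1.9
11 rows: [-30.3 -14.9  37. ] [-0.     -0.0841 -0.0002] | turn/row deg 4.8 | |t| 50.1
```

>>> arm_command:
  moves: [1, -30.3, -14.9, 37, 0, -0.0841, 0, 1, -30.3, -14.9, 37, 0, -0.0841, 0, 1, -30.3, -14.9, 37, 0, -0.0841, 0, 1, -30.3, -14.9, 37, 0, -0.0841, 0, 1, -30.3, -14.9, 37, 0, -0.0841, 0, 1, -30.3, -14.9, 37, 0, -0.0841, 0, 1, -30.3, -14.9, 37, 0, -0.0841, 0]

```text
clock: 2.78
tcp_pos: [0.4556, -0.0268, 0.1443]
orientation: [0.279, 0.402, 0.862, -0.13]
wrist_force: [0.3, -0.3, -0.5]
finger_gap: 0.0859
grip_force: 0.0
```

>>> arm_command:
  moves: [1, -30.3, -14.9, 37, 0, -0.0841, 0, 1, -30.3, -14.9, 37, 0, -0.0841, 0, 1, -30.3, -14.9, 37, 0, -0.0841, 0, 1, -30.3, -14.9, 37, 0, -0.0841, 0, 1, 0, 0, 0, 0, 0, 0]

```text
clock: 3.4
tcp_pos: [0.5473, -0.209, 0.1276]
orientation: [0.41, 0.381, 0.805, -0.198]
wrist_force: [-0.3, 0.5, -0.3]
finger_gap: 0.0852
grip_force: 0.0
```

```bash
python3 - <<'E'
from plan import *
im,P=cam('wrist'); cv2.imwrite('pics/w1.png',im)
z=P[...,2]; m=(np.hypot(P[...,0]-.59,P[...,1]+.28)<.06)&(abs(z-.1)<.006)
q=P[m]; print(len(q)); 
if len(q): print(q.mean(0),cv2.minEnclosingCircle(q[:,:2].astype(np.float32)))
s=get_state();print(s['tcp_pos'],s['joint_pos'],s['clock'])
rows(GP,MP,5)
E
```

```text
974
[ 0.58214976 -0.27278632  0.0978832 ] ((0.5874307155609131, -0.27956700325012207), 0.02498001977801323)
[ 0.54584128 -0.20756108  0.12658176] [-0.25198564  0.12058371 -1.02593208 -0.40985228 -0.50375951  0.40185336] 3.45
5 rows: [ 1.8 -2.3 25.6] [-0.0031 -0.0037 -0.    ] | turn/row deg 0.3 | |t| 25.8
```

View pics/w1.png

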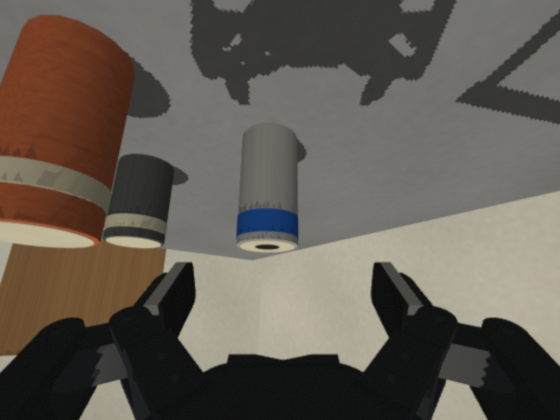

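The wrist view shows the flask centred between the fingers at about (268,190), upside down, with the others off to the left. I'll advance.

>>> arm_command:
  moves: [1, 2, -2, 25.6, -0.003, -0.0037, 0, 1, 2, -2, 25.6, -0.003, -0.0037, 0, 1, 2, -2, 25.6, -0.003, -0.0037, 0, 1, 2, -2, 25.6, -0.003, -0.0037, 0]

```text
clock: 3.95
tcp_pos: [0.5905, -0.2714, 0.0612]
orientation: [0.417, 0.375, 0.805, -0.195]
wrist_force: [-0.2, 0.3, 0.4]
finger_gap: 0.0855
grip_force: 0.0
```

```bash
python3 - <<'E'
from plan import *
s=get_state();print(s['tcp_pos'],s['joint_pos'],s['wrist_force'])
rows(GP,MP,2)
im,P=cam('wrist'); cv2.imwrite('pics/w2.png',im)
E
```

```text
[ 0.59046845 -0.2714454   0.06120097] [-0.37294007  0.38193212 -1.00155141 -0.70623214 -0.40268786  0.30353193] [-0.20988757  0.29431051  0.38281597]
2 rows: [ 0.7 -2.9 13.3] [-0.0002 -0.0018  0.0007] | turn/row deg 0.1 | |t| 13.7
```

View pics/w2.png

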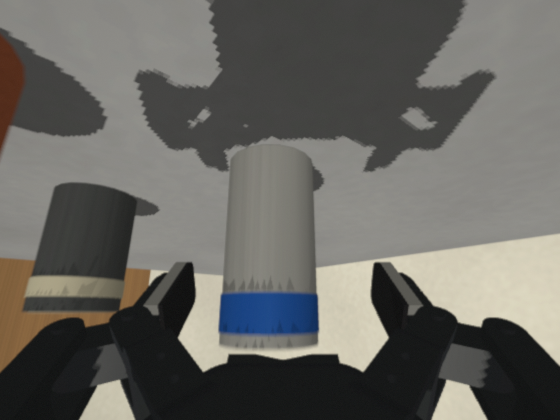

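The flask sits about 13 px left of the finger centre, which agrees with the planned y shift. I'll finish the advance and close.

>>> arm_command:
  moves: [1, 0.7, -2.9, 13.3, 0, -0.002, 0, 1, 0.7, -2.9, 13.3, 0, -0.002, 0, 1, 0, 0, 0, 0, 0, 0, -1, 0, 0, 0, 0, 0, 0, -1, 0, 0, 0, 0, 0, 0, -1, 0, 0, 0, 0, 0, 0, -1, 0, 0, 0, 0, 0, 0, -1, 0, 0, 0, 0, 0, 0]
  newtons: 60

```text
clock: 5.0
tcp_pos: [0.5994, -0.2922, 0.0459]
orientation: [0.419, 0.375, 0.803, -0.196]
wrist_force: [-4.6, 1.8, 6.7]
finger_gap: 0.0483
grip_force: 62.6
```

>>> arm_command:
  moves: [-1, 0, 0, 0, 0, 0, 0, -1, 0, 0, 0, 0, 0, 0]

```text
clock: 5.25
tcp_pos: [0.5994, -0.2922, 0.0459]
orientation: [0.419, 0.375, 0.803, -0.196]
wrist_force: [-4.4, 2.0, 6.3]
finger_gap: 0.0485
grip_force: 62.6
```

```bash
python3 - <<'E'
from plan import *
s=get_state();print(s['tcp_pos'],s['joint_pos'],s['wrist_force'],s['finger_gap'],s['grip_force'])
print('err vs GP mm',(s['tcp_pos']-GP)*1000)
im,P=cam('wrist'); cv2.imwrite('w3.png',im);np.save('w3.npy',P)
# flask points in tool frame: top rim
E
```

```text
[ 0.5994464  -0.29221118  0.04593322] [-0.40683112  0.44389718 -0.98513948 -0.76654878 -0.37931426  0.27981944] [-4.39350646  1.98133064  6.25859292] 0.04852883142202876 62.56202816963196
err vs GP mm [-0.03133242 -0.91605508  1.25759393]
```

```bash
cat >> plan.py <<'E'
import os,json
if os.path.exists('grasp.json'):
    g=json.load(open('grasp.json')); fo,fz=np.array(g['o']),np.array(g['z'])
    def lay(x,dz):  # tool pose with flask origin at press(x,0,76+dz), flask z = D
        a=fz; b=np.array([0,1,0.]); b=b-a*(a@b); b/=np.linalg.norm(b); A=np.column_stack([a,b,np.cross(a,b)])
        u=D; v=np.cross(D,-Zu)*-1
        best=None
        for sgn in (1,-1):
            B=np.column_stack([u,sgn*v,np.cross(u,sgn*v)]); M=B@A.T
            if M[2,2]<0: best=M
        return press(x,0,76+dz)-best@fo,best
E
python3 - <<'E'
import json
from plan import *
s=get_state();Rt=rot(s['orientation'])
o=Rt.inv().apply(np.array([.5897,-.2798,0])-s['tcp_pos']);z=Rt.inv().apply([0,0,1]);print(o,z)
o[1]=0
json.dump(dict(o=o.tolist(),z=z.tolist()),open('grasp.json','w'))
E
python3 - <<'E'
from plan import *
s=get_state();M=rot(s['orientation']).as_matrix()
print('lift');a=rows(s['tcp_pos']+[0,0,.16],M,4)
az=np.radians(212); x=np.array([np.cos(az),np.sin(az),0]);z=-Zu;M2=np.column_stack([x,np.cross(z,x),z])
print('W2');b=rows([.46,-.03,.36],M2,12,a)
p,ML2=lay(-16,110);print('W3',p,ML2.round(2));c=rows(p,ML2,12,b)
p,_=lay(-16,10);print(p);rows(p,ML2,4,c)
E
```

```text
[0.04670724 0.00056555 0.01327903] [-0.82068756 -0.0011429  -0.57137608]
lift
4 rows: [-32.8  -0.  -22.9] [-0.  0.  0.] | turn/row deg 0.0 | |t| 40.0
W2
12 rows: [  7.8  16.9 -22.5] [-0.0572  0.0655 -0.1093] | turn/row deg 8.0 | |t| 29.2
W3 [0.52910528 0.16996585 0.17021053] [[ 0.33 -0.91  0.23]
 [-0.75 -0.4  -0.52]
 [ 0.57  0.   -0.82]]
12 rows: [-23.   3.  10.] [ 0.0361  0.0417 -0.115 ] | turn/row deg 7.3 | |t| 25.3
[0.52910528 0.16996585 0.07021053]
4 rows: [-14.3   0.   20.5] [0. 0. 0.] | turn/row deg 0.0 | |t| 25.0
```

>>> arm_command:
  moves: [-1, -16, 0, -11, 0, 0, 0, -1, -32.8, 0, -22.9, 0, 0, 0, -1, -32.8, 0, -22.9, 0, 0, 0, -1, -32.8, 0, -22.9, 0, 0, 0, -1, -16, 0, -11, 0, 0, 0]

```text
clock: 5.92
tcp_pos: [0.5993, -0.2914, 0.2046]
orientation: [0.418, 0.375, 0.804, -0.196]
wrist_force: [0.2, 0.6, -4.9]
finger_gap: 0.0486
grip_force: 64.0
```

```bash
cat >> plan.py <<'E'
def path(t,r,n,every=2):
    s=get_state();p=s['tcp_pos'].copy();q=rot(s['orientation'])
    for k in range(n):
        p=p+q.apply(np.array(t)/1000);q=q*R.from_rotvec(r)
        if k%every==every-1: print(k+1,p.round(3),'body',(p-q.apply([0,0,.12])).round(3))
E
python3 - <<'E'
from plan import *
s=get_state();print(s['tcp_pos'],s['joint_pos'],s['wrist_force'],s['finger_gap'])
az=np.radians(212); x=np.array([np.cos(az),np.sin(az),0]);z=-Zu;M2=np.column_stack([x,np.cross(z,x),z])
b=rows([.46,-.03,.36],M2,12)
path([7.8,16.9,-22.5],[-0.0572,0.0655,-0.1093],12)
E
```

```text
[ 0.59926161 -0.29141881  0.20456106] [-0.40663887  0.07340163 -0.82832829 -0.23649239 -0.37742658  0.2799022 ] [ 0.16799147  0.64372681 -4.91380859] 0.04858065968184773
12 rows: [  7.7  16.8 -22.6] [-0.057   0.0654 -0.1093] | turn/row deg 8.0 | |t| 29.2
2 [ 0.593 -0.235  0.218] body [ 0.528 -0.176  0.3  ]
4 [ 0.578 -0.181  0.235] body [ 0.517 -0.139  0.329]
6 [ 0.554 -0.133  0.257] body [ 0.503 -0.105  0.362]
8 [ 0.525 -0.09   0.285] body [ 0.487 -0.076  0.398]
10 [ 0.493 -0.056  0.319] body [ 0.473 -0.051  0.437]
12 [ 0.46  -0.029  0.359] body [ 0.46  -0.03   0.479]
```

```bash
python3 - <<'E'
from plan import *
from scipy.spatial.transform import Slerp
s=get_state()
az=np.radians(212); x=np.array([np.cos(az),np.sin(az),0]);z=-Zu;M2=np.column_stack([x,np.cross(z,x),z])
Mm=Slerp([0,1],R.from_matrix([rot(s['orientation']).as_matrix(),M2]))(.5).as_matrix()
b=rows([.47,-.20,.32],Mm,6)
rows([.44,-.03,.36],M2,6,b)
s=get_state();r=(rot(s['orientation']).inv()*R.from_matrix(Mm)).as_rotvec()/6
E
```

```text
6 rows: [  5.7  -1.9 -32.6] [-0.057   0.0654 -0.1093] | turn/row deg 8.0 | |t| 33.2
6 rows: [ -2.   27.9 -10.5] [-0.057   0.0654 -0.1093] | turn/row deg 8.0 | |t| 29.9
```

>>> arm_command:
  moves: [-1, 5.7, -1.9, -32.6, -0.057, 0.0654, -0.1093, -1, 5.7, -1.9, -32.6, -0.057, 0.0654, -0.1093, -1, 5.7, -1.9, -32.6, -0.057, 0.0654, -0.1093, -1, 5.7, -1.9, -32.6, -0.057, 0.0654, -0.1093, -1, 5.7, -1.9, -32.6, -0.057, 0.0654, -0.1093, -1, 5.7, -1.9, -32.6, -0.057, 0.0654, -0.1093]

```text
clock: 6.68
tcp_pos: [0.4678, -0.1986, 0.3174]
orientation: [0.226, 0.053, 0.967, -0.105]
wrist_force: [1.4, -0.8, -5.7]
finger_gap: 0.0486
grip_force: 64.4
```

```bash
python3 - <<'E'
from plan import *
s=get_state();print(s['tcp_pos'],s['joint_pos'])
az=np.radians(212); x=np.array([np.cos(az),np.sin(az),0]);z=-Zu;M2=np.column_stack([x,np.cross(z,x),z])
b=rows([.44,-.03,.36],M2,7)
E
```

```text
[ 0.46784803 -0.19859537  0.31736753] [-0.58741605 -0.2420414  -0.45731594  0.8535478   0.04658946 -0.46668276]
7 rows: [-2.3 23.7 -9.1] [-0.0481  0.0553 -0.0933] | turn/row deg 6.8 | |t| 25.5
```

>>> arm_command:
  moves: [-1, -2.3, 23.7, -9.1, -0.0481, 0.0553, -0.0933, -1, -2.3, 23.7, -9.1, -0.0481, 0.0553, -0.0933, -1, -2.3, 23.7, -9.1, -0.0481, 0.0553, -0.0933, -1, -2.3, 23.7, -9.1, -0.0481, 0.0553, -0.0933, -1, -2.3, 23.7, -9.1, -0.0481, 0.0553, -0.0933, -1, -2.3, 23.7, -9.1, -0.0481, 0.0553, -0.0933, -1, -2.3, 23.7, -9.1, -0.0481, 0.0553, -0.0933]

```text
clock: 7.55
tcp_pos: [0.4425, -0.0305, 0.3601]
orientation: [0.001, -0.275, 0.961, -0.001]
wrist_force: [0.4, -0.1, -4.9]
finger_gap: 0.0487
grip_force: 64.4
```

```bash
python3 - <<'E'
from plan import *
s=get_state();print(s['tcp_pos'],s['joint_pos'])
p,M=lay(-16,150)
b=rows(p,M,12)
path(*[[-22.5,2.6,6.5],[.0361,.0417,-.115]],12)
E
```

```text
[ 0.44248726 -0.03051964  0.36010199] [-0.24890039  0.04831883  0.03393747  1.55398899 -0.00192389 -0.80656463]
12 rows: [-22.7   1.    6.7] [ 0.0359  0.0415 -0.1152] | turn/row deg 7.3 | |t| 23.7
2 [ 0.476 -0.001  0.346] body [0.478 0.012 0.465]
4 [0.502 0.034 0.328] body [0.503 0.06  0.445]
6 [0.518 0.072 0.304] body [0.516 0.11  0.418]
8 [0.525 0.109 0.277] body [0.517 0.158 0.386]
10 [0.523 0.144 0.246] body [0.506 0.202 0.35 ]
12 [0.512 0.174 0.211] body [0.484 0.237 0.309]
```

>>> arm_command:
  moves: [-1, -22.7, 1, 6.7, 0.0359, 0.0415, -0.1152, -1, -22.7, 1, 6.7, 0.0359, 0.0415, -0.1152, -1, -22.7, 1, 6.7, 0.0359, 0.0415, -0.1152, -1, -22.7, 1, 6.7, 0.0359, 0.0415, -0.1152, -1, -22.7, 1, 6.7, 0.0359, 0.0415, -0.1152, -1, -22.7, 1, 6.7, 0.0359, 0.0415, -0.1152]

```text
clock: 8.3
tcp_pos: [0.5274, 0.0659, 0.3031]
orientation: [-0.088, -0.579, 0.799, -0.137]
wrist_force: [-0.4, 0.3, -5.7]
finger_gap: 0.0486
grip_force: 64.4
```

>>> arm_command:
  moves: [-1, -22.7, 1, 6.7, 0.0359, 0.0415, -0.1152, -1, -22.7, 1, 6.7, 0.0359, 0.0415, -0.1152, -1, -22.7, 1, 6.7, 0.0359, 0.0415, -0.1152, -1, -22.7, 1, 6.7, 0.0359, 0.0415, -0.1152, -1, -22.7, 1, 6.7, 0.0359, 0.0415, -0.1152, -1, -22.7, 1, 6.7, 0.0359, 0.0415, -0.1152, -1, 0, 0, 0, 0, 0, 0]

```text
clock: 9.18
tcp_pos: [0.5284, 0.1688, 0.2072]
orientation: [0.165, 0.799, -0.52, 0.251]
wrist_force: [-0.9, -0.4, -5.8]
finger_gap: 0.0484
grip_force: 64.6
```

```bash
python3 - <<'E'
from plan import *
s=get_state();print(s['tcp_pos'],s['joint_pos'])
p,M=lay(-16,35)
rows(p,M,6)
for n in('top','scene'):
    im,P=cam(n);cv2.imwrite(n+'2.png',im);np.save(n+'2.npy',P)
a=cv2.imread('top2.png')[80:280,110:330];b=cv2.imread('scene2.png')[120:320,240:460]
cv2.imwrite('pics/c2.png',np.hstack([cv2.resize(a,(396,360)),cv2.resize(b,(396,360))]))
E
```

```text
[0.52843254 0.16878788 0.20716923] [ 0.47500725  0.33799534 -0.11378593  1.1642744  -0.60837463 -1.49818301]
6 rows: [-10.8  -0.2  15.2] [ 0.0005 -0.0003  0.0003] | turn/row deg 0.0 | |t| 18.7
```

View pics/c2.png

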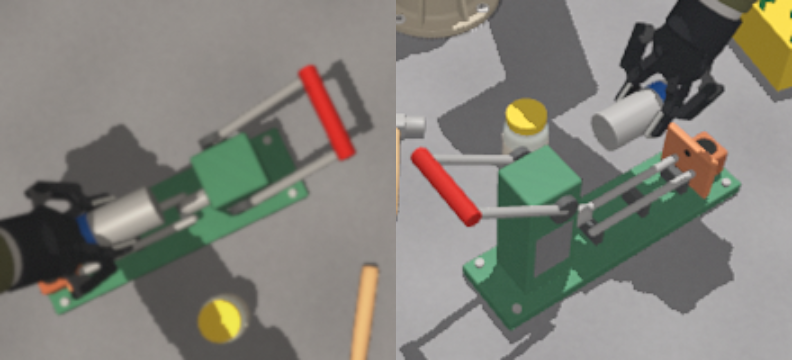

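The flask is level over the cradle with its blue end towards the plate. I'll check its pose by depth while it's held.

```bash
cat > meas.py <<'E'
from plan import *
def meas(tag,zlo,zhi,x0=-60,x1=120):
    s=get_state()
    for n in('top','scene'):
        P=np.load(n+tag+'.npy');q=(P.reshape(-1,3)-O)*1000
        im=cv2.imread(n+tag+'.png').reshape(-1,3).astype(int)
        L=np.column_stack([q@D,q@Yp,q[:,2]])
        m=(L[:,0]>x0)&(L[:,0]<x1)&(abs(L[:,1])<32)&(L[:,2]>zlo)&(L[:,2]<zhi)&(im.max(1)>90)&(im.max(1)-im.min(1)<40)
        L=L[m]; print(n,len(L),'x range',np.percentile(L[:,0],[1,99]).round(1))
        from scipy.optimize import least_squares
        c=L[(L[:,0]>np.percentile(L[:,0],1)+8)]
        f=lambda p:(np.hypot(c[:,1]-p[0]-p[1]*(c[:,0]-20),c[:,2]-p[2]-p[3]*(c[:,0]-20))-25)
        r=least_squares(f,[0,0,np.percentile(c[:,2],95)-25,0],loss='soft_l1');print('  axis y,slope,z,slope at x=20',r.x.round(3),'rms',np.sqrt(np.mean(r.fun**2)).round(2))
if __name__=='__main__':
    import sys; meas(sys.argv[1],float(sys.argv[2]),float(sys.argv[3]))
E
python3 meas.py 2 180 270; python3 - <<'E'
from plan import *
s=get_state();p=rot(s['orientation']).apply(fo)+s['tcp_pos']-O;z=rot(s['orientation']).apply(fz)
print('pred origin',p@D*1000,p@Yp*1000,p[2]*1000,'z',z@D,z@Yp,z[2])
E
```

```text
top 917 x range [-17.1  58.3]
  axis y,slope,z,slope at x=20 [3.10000e-01 4.00000e-03 2.22921e+02 1.00000e-03] rms 2.48
scene 940 x range [-19.4  77.6]
  axis y,slope,z,slope at x=20 [-2.91000e-01 -8.00000e-03  2.23147e+02  9.00000e-03] rms 3.47
pred origin -18.50876177045582 -0.6615028948962132 226.19224766016086 z 0.9999903274019281 -0.003274967457247091 -0.0029359309834507442
```

>>> arm_command:
  moves: [-1, -10.8, -0.2, 15.2, 0.0005, -0.0003, 0.0003, -1, -10.8, -0.2, 15.2, 0.0005, -0.0003, 0.0003, -1, -10.8, -0.2, 15.2, 0.0005, -0.0003, 0.0003, -1, -10.8, -0.2, 15.2, 0.0005, -0.0003, 0.0003, -1, -10.8, -0.2, 15.2, 0.0005, -0.0003, 0.0003, -1, -10.8, -0.2, 15.2, 0.0005, -0.0003, 0.0003, -1, 0, 0, 0, 0, 0, 0]

```text
clock: 10.15
tcp_pos: [0.5327, 0.1682, 0.0986]
orientation: [0.162, 0.797, -0.523, 0.253]
wrist_force: [-0.4, -0.6, -5.8]
finger_gap: 0.0483
grip_force: 64.4
```

```bash
python3 - <<'E'
from plan import *
s=get_state();print(s['tcp_pos'],s['wrist_force'])
p,M=lay(-15,6);rows(p,M,4)
p,M=lay(-15,0);rows(p,M,4)
for n in('top','scene'):
    im,P=cam(n);cv2.imwrite(n+'3.png',im);np.save(n+'3.npy',P)
E
python3 meas.py 3 90 150
```

```text
[0.5327351  0.1682198  0.09860323] [-0.4262635  -0.57378856 -5.78490266]
4 rows: [-5.5  0.7  6.1] [-0.0005 -0.0004 -0.0018] | turn/row deg 0.1 | |t| 8.2
4 rows: [-6.3  0.7  7.3] [-0.0005 -0.0004 -0.0018] | turn/row deg 0.1 | |t| 9.7
top 715 x range [-32.1  55.7]
  axis y,slope,z,slope at x=20 [-3.1640e+00  4.0000e-03  1.1407e+02 -3.0000e-03] rms 2.67
scene 794 x range [-20.7  70.2]
  axis y,slope,z,slope at x=20 [-3.05900e+00  1.30000e-02  1.13893e+02 -4.00000e-03] rms 2.57
```

>>> arm_command:
  moves: [-1, -5.5, 0.7, 6.1, 0, 0, -0.0018, -1, -5.5, 0.7, 6.1, 0, 0, -0.0018, -1, -5.5, 0.7, 6.1, 0, 0, -0.0018, -1, -5.5, 0.7, 6.1, 0, 0, -0.0018, -1, 0, 0, 0, 0, 0, 0]

```text
clock: 10.88
tcp_pos: [0.5281, 0.1717, 0.0657]
orientation: [0.163, 0.8, -0.519, 0.252]
wrist_force: [-0.5, -0.3, -6.0]
finger_gap: 0.0487
grip_force: 64.4
```

```bash
python3 - <<'E'
from plan import *
s=get_state();print(s['tcp_pos'],s['wrist_force'])
p,M=lay(-15,0);rows(p,M,4)
E
```

```text
[0.52809321 0.17170328 0.06568404] [-0.54078626 -0.33087519 -5.95887317]
4 rows: [-0.6 -0.1  1.3] [-0.0008 -0.0006  0.0006] | turn/row deg 0.1 | |t| 1.4
```

>>> arm_command:
  moves: [-1, -0.6, -0.1, 1.2, 0, 0, 0, -1, -0.6, 0, 1.2, 0, 0, 0, -1, -0.6, 0, 1.2, 0, 0, 0, -1, 0, 0, 0, 0, 0, 0]

```text
clock: 11.38
tcp_pos: [0.5292, 0.1713, 0.0627]
orientation: [0.162, 0.8, -0.52, 0.253]
wrist_force: [0.3, -0.8, -4.7]
finger_gap: 0.0486
grip_force: 64.4
```

>>> arm_command:
  moves: [-1, -0.5, 0, 0.8, 0, 0, 0, -1, 0, 0, 0, 0, 0, 0]

```text
clock: 11.62
tcp_pos: [0.5292, 0.1713, 0.0618]
orientation: [0.162, 0.8, -0.52, 0.253]
wrist_force: [0.8, 0.4, -6.1]
finger_gap: 0.0485
grip_force: 64.4
```

>>> arm_command:
  moves: [-1, -0.5, 0, 0.8, 0, 0, 0, -1, 0, 0, 0, 0, 0, 0]

```text
clock: 11.88
tcp_pos: [0.5294, 0.1714, 0.0612]
orientation: [0.162, 0.8, -0.52, 0.253]
wrist_force: [-0.3, 1.1, -2.8]
finger_gap: 0.0484
grip_force: 65.0
```

>>> arm_command:
  moves: [-1, -0.5, 0, 0.7, 0, 0, 0, -1, 0, 0, 0, 0, 0, 0]

```text
clock: 12.12
tcp_pos: [0.5295, 0.1714, 0.0611]
orientation: [0.162, 0.8, -0.52, 0.254]
wrist_force: [-5.1, 0.7, 5.0]
finger_gap: 0.0486
grip_force: 65.7
```

>>> arm_command:
  moves: [-1, -0.4, 0, 0.5, 0, 0, 0, -1, 0, 0, 0, 0, 0, 0]

```text
clock: 12.38
tcp_pos: [0.5295, 0.1714, 0.061]
orientation: [0.162, 0.8, -0.52, 0.254]
wrist_force: [-6.5, 1.5, 9.6]
finger_gap: 0.0484
grip_force: 66.2
```

>>> arm_command:
  moves: [-1, 0.4, 0.4, -0.6, 0, 0, 0, -1, 0, 0, 0, 0, 0, 0]
  newtons: 20

```text
clock: 12.62
tcp_pos: [0.5294, 0.1714, 0.061]
orientation: [0.162, 0.8, -0.52, 0.254]
wrist_force: [-4.7, 1.3, 5.9]
finger_gap: 0.0488
grip_force: 65.6
```

```bash
python3 - <<'E'
from plan import *
s=get_state();p=rot(s['orientation']).apply(fo)+s['tcp_pos']-O;z=rot(s['orientation']).apply(fz)
print('pred origin',p@D*1000,p@Yp*1000,p[2]*1000,'z',z@D,z@Yp,z[2],s['wrist_force'],s['finger_gap'])
for n in('top','scene'):
    im,P=cam(n);cv2.imwrite(n+'4.png',im);np.save(n+'4.npy',P)
a=cv2.imread('top4.png')[120:260,120:260];b=cv2.imread('scene4.png')[180:320,290:430]
cv2.imwrite('pics/c4.png',np.hstack([cv2.resize(a,(396,396)),cv2.resize(b,(396,396))]))
E
python3 meas.py 4 64 120
```

```text
pred origin -14.803483791563698 -0.960278435649096 76.92041101532465 z 0.9999888119078837 0.0036839227838900146 -0.002967283603167588 [-4.66803968  1.32794982  5.92874122] 0.04879666343055234
top 796 x range [-57.6  60.3]
  axis y,slope,z,slope at x=20 [-2.434  0.124 76.085  0.079] rms 4.23
scene 810 x range [-47.2  69.1]
  axis y,slope,z,slope at x=20 [-1.0380e+00 -5.0000e-03  7.4685e+01  4.9000e-02] rms 5.75
```

View pics/c4.png

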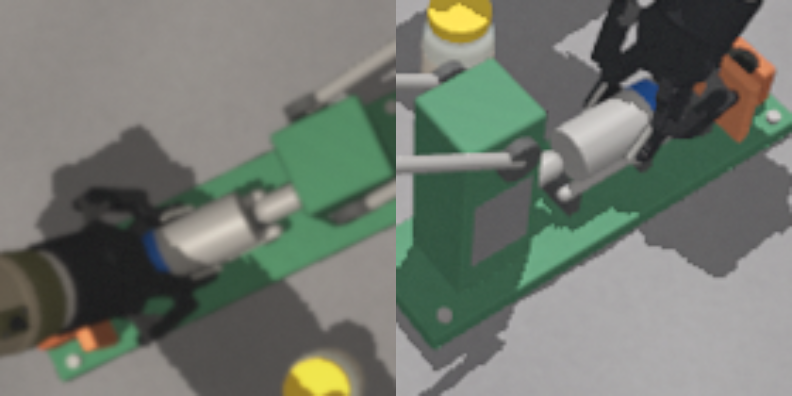

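The flask lies on the rods just ahead of the ram nose, with the blue end facing the plate. I'll release it gradually.

>>> arm_command:
  moves: [0.16, 0, 0, 0, 0, 0, 0, 0.2, 0, 0, 0, 0, 0, 0, 0.25, 0, 0, 0, 0, 0, 0, 0.35, 0, 0, 0, 0, 0, 0, 0.5, 0, 0, 0, 0, 0, 0, 0.6, 0, 0, 0, 0, 0, 0, 0.6, 0, 0, 0, 0, 0, 0]

```text
clock: 13.6
tcp_pos: [0.5289, 0.1712, 0.0601]
orientation: [0.162, 0.8, -0.52, 0.253]
wrist_force: [0.8, 0.5, 0.3]
finger_gap: 0.0685
grip_force: 0.0
```

>>> arm_command:
  moves: [0.6, 0, 0, -8, 0, 0, 0, 0.6, 0, 0, -15, 0, 0, 0, 0.6, 0, 0, -25, 0, 0, 0, 0.6, 0, 0, -40, 0, 0, 0, 0.6, 0, 0, -45, 0, 0, 0, 0.6, 0, 0, -45, 0, 0, 0]

```text
clock: 14.35
tcp_pos: [0.4864, 0.265, 0.2077]
orientation: [0.162, 0.8, -0.52, 0.253]
wrist_force: [0.3, 0.8, 0.6]
finger_gap: 0.0682
grip_force: 0.0
```

```bash
python3 - <<'E'
from plan import *
s=get_state();print(s['tcp_pos'],s['joint_pos'],s['wrist_force'],s['finger_gap'])
for n in('top','scene'):
    im,P=cam(n);cv2.imwrite(n+'5.png',im);np.save(n+'5.npy',P)
a=cv2.imread('top5.png')[120:260,120:260];b=cv2.imread('scene5.png')[180:320,290:430]
cv2.imwrite('pics/c5.png',np.hstack([cv2.resize(a,(396,396)),cv2.resize(b,(396,396))]))
E
python3 meas.py 5 64 120
```

```text
[0.48638144 0.26503275 0.20770879] [ 0.65743251  0.42073532  0.00613426  1.31606269 -0.59164952 -1.28232021] [0.34724051 0.82850132 0.59463384] 0.06816021060026306
top 855 x range [-57.9  84.2]
  axis y,slope,z,slope at x=20 [-2.9300e-01  1.8000e-02  7.4991e+01  5.4000e-02] rms 4.44
scene 830 x range [-47.6  84.5]
  axis y,slope,z,slope at x=20 [ 8.7700e-01 -3.0000e-03  7.3739e+01  3.4000e-02] rms 5.25
```

View pics/c5.png

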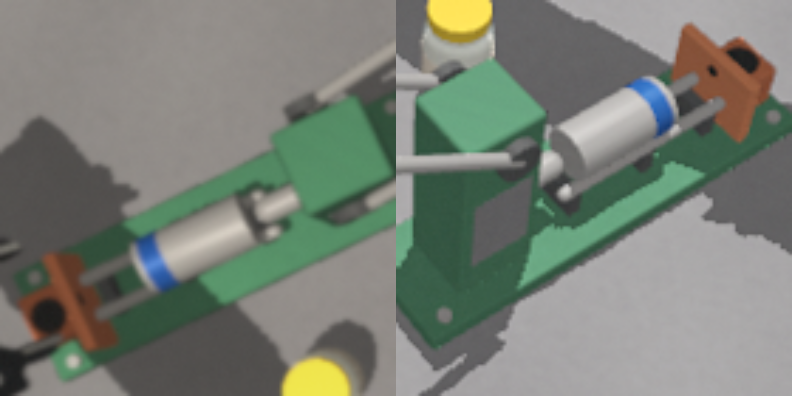

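Flask rests at x -16 to 84 mm, leaving a gap of about 60 mm. Now the lever.

```bash
cat >> plan.py <<'E'
tl=np.radians(12); zb=np.sin(tl)*D-np.cos(tl)*Zu; MB=np.column_stack([Yp,np.cross(zb,Yp),zb])
def bar(th): a=np.radians(35)-th; return press(-110-160*np.cos(a),0,190+160*np.sin(a))
def barT(th,deep=.020): return bar(th)+zb*deep
E
python3 - <<'E'
from plan import *
s=get_state();print(bar(0),bar(1.2))
az=R.from_matrix([rot(s['orientation']).as_matrix(),MB])
from scipy.spatial.transform import Slerp
Mm=Slerp([0,1],az)(.5).as_matrix()
a=rows([.47,.10,.41],Mm,8)
b=rows(barT(0)-zb*.085,MB,8,a)
print(b[0]);c=rows(barT(0),MB,4,b)
path([0,0,0],[0,0,0],1)
E
```

```text
[ 0.63826168 -0.07806046  0.28177223] [ 0.63905212 -0.07985745  0.1010973 ]
8 rows: [ 30.4   2.2 -13.1] [-0.0406 -0.0394  0.0925] | turn/row deg 6.2 | |t| 33.1
8 rows: [  2.8 -33.2   6.6] [-0.0406 -0.0394  0.0925] | turn/row deg 6.2 | |t| 34.0
[ 0.64370304 -0.09043087  0.34535182]
4 rows: [ 0.   0.  21.2] [0. 0. 0.] | turn/row deg 0.0 | |t| 21.2
```

>>> arm_command:
  moves: [0.3, 30.4, 2.2, -13.1, -0.0406, -0.0394, 0.0925, 0.3, 30.4, 2.2, -13.1, -0.0406, -0.0394, 0.0925, 0.3, 30.4, 2.2, -13.1, -0.0406, -0.0394, 0.0925, 0.3, 30.4, 2.2, -13.1, -0.0406, -0.0394, 0.0925, 0.3, 30.4, 2.2, -13.1, -0.0406, -0.0394, 0.0925, 0.3, 30.4, 2.2, -13.1, -0.0406, -0.0394, 0.0925, 0.3, 30.4, 2.2, -13.1, -0.0406, -0.0394, 0.0925, 0.3, 30.4, 2.2, -13.1, -0.0406, -0.0394, 0.0925]

```text
clock: 15.45
tcp_pos: [0.4695, 0.0963, 0.4065]
orientation: [-0.103, -0.551, 0.824, -0.083]
wrist_force: [0.4, -0.2, -0.4]
finger_gap: 0.0555
grip_force: 0.0
```

```bash
python3 - <<'E'
from plan import *
s=get_state();print(s['tcp_pos'],s['joint_pos'],s['finger_gap'])
b=rows(barT(0)-zb*.085,MB,8)
path([2.8,-33.2,6.6],[-0.0406,-0.0394,0.0925],8)
E
```

```text
[0.46945973 0.09629342 0.40653377] [ 0.180788    0.25845772  0.37080569  1.80855524 -0.23427249 -0.98342518] 0.05546820296574043
8 rows: [  2.3 -33.    6. ] [-0.0402 -0.0402  0.0917] | turn/row deg 6.2 | |t| 33.6
2 [0.526 0.06  0.396] body [0.54  0.078 0.514]
4 [0.575 0.015 0.382] body [0.59  0.019 0.501]
6 [ 0.613 -0.038  0.364] body [ 0.628 -0.047  0.483]
8 [ 0.641 -0.095  0.341] body [ 0.652 -0.118  0.459]
```

>>> arm_command:
  moves: [0.3, 2.3, -33, 6, -0.0402, -0.0402, 0.0917, 0.3, 2.3, -33, 6, -0.0402, -0.0402, 0.0917, 0.3, 2.3, -33, 6, -0.0402, -0.0402, 0.0917, 0.3, 2.3, -33, 6, -0.0402, -0.0402, 0.0917, 0.3, 2.3, -33, 6, -0.0402, -0.0402, 0.0917, 0.3, 2.3, -33, 6, -0.0402, -0.0402, 0.0917, 0.3, 2.3, -33, 6, -0.0402, -0.0402, 0.0917, 0.3, 2.3, -33, 6, -0.0402, -0.0402, 0.0917]

```text
clock: 16.45
tcp_pos: [0.6455, -0.0902, 0.3444]
orientation: [-0.022, -0.205, 0.973, 0.102]
wrist_force: [0.7, -0.8, -0.3]
finger_gap: 0.0554
grip_force: 0.0
```

```bash
python3 - <<'E'
from plan import *
im,P=cam('wrist'); cv2.imwrite('pics/w6.png',im)
s=get_state();print(s['tcp_pos'],s['joint_pos'],s['finger_gap'])
h=cv2.cvtColor(im,cv2.COLOR_BGR2HSV);m=((h[...,0]<6)|(h[...,0]>174))&(h[...,1]>190)&(P[...,2]>.25)
q=P[m];print(len(q),q.mean(0).round(4),(q-O)[:].mean(0)@D, ((q-O)@Yp).min(),((q-O)@Yp).max(),q[:,2].max())
rows(barT(0),MB,5)
E
```

```text
[ 0.64592188 -0.09538342  0.34103047] [-0.3400186   0.64300631  0.8163904   1.89090989  0.15213638 -0.75754771] 0.05535531199598265
3712 [ 0.6337 -0.0824  0.2891] -0.24324180961409786 -0.053722326523824686 0.055209048528446346 0.29281866087428665
5 rows: [-0.   1.2 16.4] [ 0.0003 -0.0003 -0.0016] | turn/row deg 0.1 | |t| 16.4
```

View pics/w6.png

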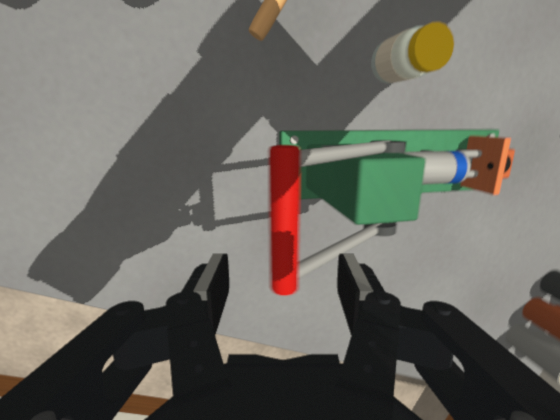

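The bar is centred between the fingers, at column ~285. I'll descend and grip lightly.

>>> arm_command:
  moves: [0.3, 0, 1.2, 16.4, 0, 0, -0.0016, 0.3, 0, 1.2, 16.4, 0, 0, -0.0016, 0.3, 0, 1.2, 16.4, 0, 0, -0.0016, 0.3, 0, 1.2, 16.4, 0, 0, -0.0016, 0.3, 0, 1.2, 16.4, 0, 0, -0.0016, -1, 0, 0, 0, 0, 0, 0, -1, 0, 0, 0, 0, 0, 0, -1, 0, 0, 0, 0, 0, 0]
  newtons: 40

```text
clock: 17.5
tcp_pos: [0.6372, -0.0727, 0.266]
orientation: [-0.021, -0.209, 0.973, 0.098]
wrist_force: [2.7, -11.3, -5.7]
finger_gap: 0.0205
grip_force: 39.9
```

>>> arm_command:
  moves: [-1, 0, 0, 0, 0, 0, 0, -1, 0, 0, 0, 0, 0, 0]

```text
clock: 17.75
tcp_pos: [0.6372, -0.0727, 0.266]
orientation: [-0.021, -0.209, 0.973, 0.098]
wrist_force: [3.5, -10.9, -5.0]
finger_gap: 0.0205
grip_force: 39.9
```

```bash
python3 - <<'E'
from plan import *
s=get_state();print(s['tcp_pos'],s['wrist_force'],s['finger_gap'],s['grip_force'],(s['tcp_pos']-barT(0))*1000)
for ths in (np.linspace(0,1.2,25),):
    p=[MB.T@bar(t)*1000 for t in ths]
    for k in range(24): print(k+1,(p[k+1]-p[k]).round(1))
E
```

```text
[ 0.63718167 -0.07268458  0.26600518] [  3.52939444 -10.92190613  -5.02033582] 0.020509197410154566 39.91748929023743 [0.59424793 1.56960183 3.79590719]
1 [-0.  -5.7  5.6]
2 [-0.  -5.4  5.9]
3 [ 0.  -5.1  6.1]
4 [ 0.  -4.8  6.4]
5 [ 0.  -4.5  6.6]
6 [ 0.  -4.1  6.8]
7 [ 0.  -3.8  7. ]
8 [ 0.  -3.4  7.2]
9 [-0.  -3.1  7.4]
10 [ 0.  -2.7  7.5]
11 [ 0.  -2.3  7.7]
12 [ 0.  -1.9  7.8]
13 [ 0.  -1.6  7.8]
14 [ 0.  -1.2  7.9]
15 [ 0.  -0.8  8. ]
16 [ 0.  -0.4  8. ]
17 [0. 0. 8.]
18 [-0.   0.4  8. ]
19 [0.  0.8 8. ]
20 [-0.   1.2  7.9]
21 [0.  1.6 7.8]
22 [0.  2.  7.7]
23 [0.  2.4 7.6]
24 [-0.   2.8  7.5]
```

>>> arm_command:
  moves: [-1, 0, -5.7, 5.6, 0, 0, 0, -1, 0, -5.4, 5.9, 0, 0, 0, -1, 0, -5.1, 6.1, 0, 0, 0, -1, 0, -4.8, 6.4, 0, 0, 0, -1, 0, -4.5, 6.6, 0, 0, 0, -1, 0, -4.1, 6.8, 0, 0, 0, -1, 0, -3.8, 7, 0, 0, 0, -1, 0, -3.4, 7.2, 0, 0, 0]

```text
clock: 18.75
tcp_pos: [0.6466, -0.0937, 0.2115]
orientation: [-0.02, -0.209, 0.973, 0.099]
wrist_force: [-3.1, -6.8, 10.5]
finger_gap: 0.0206
grip_force: 45.0
```

```bash
cat > chk.py <<'E'
from plan import *
s=get_state();L=s['tcp_pos']-O;b=L-rot(s['orientation']).apply([0,0,.016])
x,z=b@D*1000+110,b[2]*1000-190
print('clock',s['clock'],'r',np.hypot(x,z).round(1),'theta',(np.radians(35)-np.arctan2(z,-x)).round(3),'F',s['wrist_force'].round(1),'Fpress',(s['wrist_force']@D).round(1),'gap',s['finger_gap'].round(4),s['ft_torque'].round(2))
E
python3 chk.py
```

```text
Traceback (most recent call last):
  File "chk.py", line 4, in <module>
    print('clock',s['clock'],'r',np.hypot(x,z).round(1),'theta',(np.radians(35)-np.arctan2(z,-x)).round(3),'F',s['wrist_force'].round(1),'Fpress',(s['wrist_force']@D).round(1),'gap',s['finger_gap'].round(4),s['ft_torque'].round(2))
                                                                                                                                                                                      ^^^^^^^^^^^^^^^^^^^^^
AttributeError: 'float' object has no attribute 'round'
```

>>> arm_command:
  moves: [-1, 0, -3.1, 7.4, 0, 0, 0, -1, 0, -2.7, 7.5, 0, 0, 0, -1, 0, -2.3, 7.7, 0, 0, 0, -1, 0, -1.9, 7.8, 0, 0, 0, -1, 0, -1.6, 7.8, 0, 0, 0, -1, 0, -1.2, 7.9, 0, 0, 0, -1, 0, -0.8, 8, 0, 0, 0, -1, 0, -0.4, 8, 0, 0, 0]

```text
clock: 19.75
tcp_pos: [0.6482, -0.097, 0.1479]
orientation: [-0.02, -0.209, 0.973, 0.097]
wrist_force: [-2.7, -13.1, 11.4]
finger_gap: 0.0211
grip_force: 49.4
```

```bash
sed -i "s/s\['finger_gap'\].round(4)/round(s['finger_gap'],4)/" chk.py; python3 chk.py
```

```text
clock 19.75 r 157.8 theta 0.779 F [ -2.7 -13.1  11.4] Fpress -10.9 gap 0.0211 [-1.81  0.68  0.15]
```

>>> arm_command:
  moves: [-1, 0, -0.4, 8, 0, 0, 0, -1, 0, 0, 8, 0, 0, 0, -1, 0, 0.5, 8, 0, 0, 0, -1, 0, 1, 7.9, 0, 0, 0, -1, 0, 1.4, 7.8, 0, 0, 0, -1, 0, 1.8, 7.7, 0, 0, 0, -1, 0, 2.2, 7.6, 0, 0, 0, -1, 0, 2.8, 7.5, 0, 0, 0]

```text
clock: 20.75
tcp_pos: [0.6409, -0.0806, 0.0879]
orientation: [-0.019, -0.208, 0.973, 0.094]
wrist_force: [0.9, -23.9, 4.1]
finger_gap: 0.0207
grip_force: 53.6
```

```bash
python3 chk.py
```

```text
clock 20.75 r 162.4 theta 1.172 F [  0.9 -23.9   4.1] Fpress -22.3 gap 0.0207 [-3.88 -0.06  0.19]
```

>>> arm_command:
  moves: [-1, 0, -0.5, 2, 0, 0, 0, -1, 0, -0.5, 2, 0, 0, 0, -1, 0, -0.5, 1, 0, 0, 0, -1, 0, 0, 0, 0, 0, 0]

```text
clock: 21.25
tcp_pos: [0.6398, -0.0781, 0.0829]
orientation: [-0.02, -0.208, 0.973, 0.097]
wrist_force: [-1.7, -13.8, 7.7]
finger_gap: 0.0205
grip_force: 53.9
```

```bash
python3 chk.py; python3 - <<'E'
from plan import *
for n in('top','scene'):
    im,P=cam(n);cv2.imwrite(n+'7.png',im);np.save(n+'7.npy',P)
a=cv2.imread('top7.png')[120:260,120:260];b=cv2.imread('scene7.png')[180:320,290:430]
cv2.imwrite('pics/c7.png',np.hstack([cv2.resize(a,(396,396)),cv2.resize(b,(396,396))]))
E
python3 meas.py 7 64 120
```

```text
clock 21.25 r 162.9 theta 1.207 F [ -1.7 -13.8   7.7] Fpress -11.9 gap 0.0205 [-2.34  0.49  0.1 ]
top 1011 x range [-51.9 114.1]
  axis y,slope,z,slope at x=20 [-1.1830e+00  2.1000e-02  6.7566e+01  1.2300e-01] rms 3.68
scene 992 x range [-45.6 114. ]
  axis y,slope,z,slope at x=20 [ 3.9670e+00 -4.8000e-02  6.6194e+01  1.2100e-01] rms 4.21
```

View pics/c7.png

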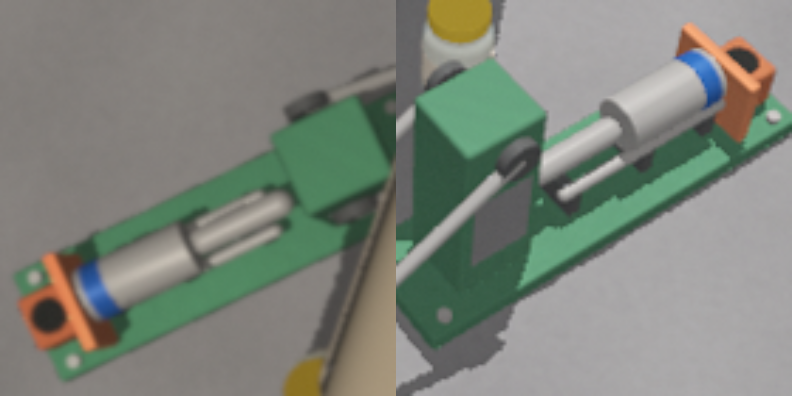

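The flask is at the plate with only a sliver of gap at most. I'll press a little further to confirm the end stop.

>>> arm_command:
  moves: [-1, 0, 0.5, 2, 0, 0, 0, -1, 0, 0.5, 2, 0, 0, 0, -1, 0, 0, 0, 0, 0, 0]

```text
clock: 21.72
tcp_pos: [0.639, -0.0762, 0.0792]
orientation: [-0.02, -0.208, 0.973, 0.097]
wrist_force: [-2.0, -13.5, 7.7]
finger_gap: 0.0208
grip_force: 54.2
```

```bash
python3 chk.py; cat > gap.py <<'E'
from plan import *
for n in('top','scene'):
    im,P=cam(n);q=(P-O)*1000
    x,y,z=q@D,q@Yp,q[...,2]; h=cv2.cvtColor(im,cv2.COLOR_BGR2HSV).astype(int)
    sel=(abs(y)<18)&(z>85)&(z<106)&(x>60)&(x<160)
    bl=sel&(h[...,0]>100)&(h[...,0]<125)&(h[...,1]>120); co=(abs(y)<45)&(x>120)&(x<170)&(h[...,0]<18)&(h[...,1]>110)&(abs(z-91)<5)
    wh=sel&(h[...,1]<70)&(x>120)
    print(n,'blue x',np.percentile(x[bl],[3,97]).round(1),'white x',np.percentile(x[wh],[2,98]).round(1) if wh.any() else None,'plate top x',np.percentile(x[co],[3,97]).round(1))
E
python3 gap.py
```

```text
clock 21.725 r 163.4 theta 1.232 F [ -2.  -13.5   7.7] Fpress -11.5 gap 0.0208 [-2.25  0.51  0.07]
top blue x [118.4 131.9] white x [134.9 140.6] plate top x [145.8 157.3]
scene blue x [117.3 132.8] white x [134.  140.4] plate top x [144.9 157.7]
```

>>> arm_command:
  moves: [-1, 0, 0.9, 2, 0, 0, 0, -1, 0, 0.9, 2, 0, 0, 0, -1, 0, 0, 0, 0, 0, 0]

```text
clock: 22.2
tcp_pos: [0.6381, -0.0742, 0.0755]
orientation: [-0.02, -0.208, 0.973, 0.097]
wrist_force: [-1.3, -15.4, 5.2]
finger_gap: 0.0204
grip_force: 54.5
```

```bash
python3 chk.py; python3 gap.py
```

```text
clock 22.2 r 163.8 theta 1.259 F [ -1.3 -15.4   5.2] Fpress -13.5 gap 0.0204 [-2.58  0.4   0.09]
top blue x [119.4 133.5] white x [136.1 141. ] plate top x [145.7 157.4]
scene blue x [119.5 134.3] white x [127.8 142.5] plate top x [144.6 157.6]
```

>>> arm_command:
  moves: [-1, 0, 0.6, 2, 0, 0, 0, -1, 0, 0.6, 2, 0, 0, 0, -1, 0, 0, 0, 0, 0, 0]

```text
clock: 22.68
tcp_pos: [0.6372, -0.0723, 0.072]
orientation: [-0.02, -0.208, 0.973, 0.097]
wrist_force: [-1.3, -15.1, 6.9]
finger_gap: 0.0206
grip_force: 54.9
```

```bash
python3 chk.py; python3 gap.py
```

```text
clock 22.675 r 164.3 theta 1.283 F [ -1.3 -15.1   6.9] Fpress -13.3 gap 0.0206 [-2.46  0.47  0.09]
top blue x [121.1 135.4] white x [130.6 143.2] plate top x [145.9 157.4]
scene blue x [120.9 136.3] white x [127.7 144.8] plate top x [144.8 158.2]
```

>>> arm_command:
  moves: [-1, 0, 0.6, 2, 0, 0, 0, -1, 0, 0.6, 2, 0, 0, 0, -1, 0, 0, 0, 0, 0, 0]

```text
clock: 23.15
tcp_pos: [0.6372, -0.072, 0.0714]
orientation: [-0.019, -0.208, 0.973, 0.095]
wrist_force: [-5.0, -18.9, 20.7]
finger_gap: 0.0207
grip_force: 55.9
```

```bash
python3 chk.py; python3 gap.py
```

```text
clock 23.15 r 164.4 theta 1.287 F [ -5.  -18.9  20.7] Fpress -15.3 gap 0.0207 [-2.64  1.46  0.3 ]
top blue x [121.6 135. ] white x [130.8 142.4] plate top x [145.8 157.3]
scene blue x [121.6 136.5] white x [120.4 144. ] plate top x [144.8 157.4]
```

Stop reached: the force jumped to 21 N. I'll press slightly more, firm up the grip, then compute the return path.

>>> arm_command:
  moves: [-1, 0, 0.4, 1.2, 0, 0, 0, -1, 0, 0, 0, 0, 0, 0, -1, 0, 0, 0, 0, 0, 0]
  newtons: 80

```text
clock: 23.62
tcp_pos: [0.6373, -0.072, 0.0713]
orientation: [-0.018, -0.208, 0.973, 0.095]
wrist_force: [-6.9, -20.2, 24.2]
finger_gap: 0.0199
grip_force: 76.9
```

```bash
python3 chk.py; python3 gap.py; python3 - <<'E'
from plan import *
th=np.linspace(1.2,0,41);p=[MB.T@bar(t)*1000 for t in th]
for k in range(40): print(k+1,(p[k+1]-p[k]).round(1)[1:],end=' ')
E
```

```text
clock 23.625 r 164.4 theta 1.288 F [ -6.9 -20.2  24.2] Fpress -15.7 gap 0.0199 [-2.72  1.76  0.46]
top blue x [121.9 135.4] white x [137.5 143.1] plate top x [145.6 157.4]
scene blue x [120.6 135.3] white x [128.  144.5] plate top x [145.4 157.6]
1 [-1.7 -4.5] 2 [-1.6 -4.5] 3 [-1.4 -4.6] 4 [-1.3 -4.6] 5 [-1.2 -4.7] 6 [-1.  -4.7] 7 [-0.9 -4.7] 8 [-0.7 -4.7] 9 [-0.6 -4.8] 10 [-0.5 -4.8] 11 [-0.3 -4.8] 12 [-0.2 -4.8] 13 [-0.  -4.8] 14 [ 0.1 -4.8] 15 [ 0.3 -4.8] 16 [ 0.4 -4.8] 17 [ 0.6 -4.8] 18 [ 0.7 -4.7] 19 [ 0.8 -4.7] 20 [ 1.  -4.7] 21 [ 1.1 -4.7] 22 [ 1.3 -4.6] 23 [ 1.4 -4.6] 24 [ 1.5 -4.5] 25 [ 1.7 -4.5] 26 [ 1.8 -4.4] 27 [ 1.9 -4.4] 28 [ 2.1 -4.3] 29 [ 2.2 -4.3] 30 [ 2.3 -4.2] 31 [ 2.4 -4.1] 32 [ 2.6 -4.1] 33 [ 2.7 -4. ] 34 [ 2.8 -3.9] 35 [ 2.9 -3.8] 36 [ 3.  -3.7] 37 [ 3.1 -3.6] 38 [ 3.3 -3.5] 39 [ 3.4 -3.4] 40 [ 3.5 -3.3]
```

>>> arm_command:
  moves: [-1, 0, -1.9, -4.5, 0, 0, 0, -1, 0, -1.8, -4.5, 0, 0, 0, -1, 0, -1.6, -4.6, 0, 0, 0, -1, 0, -1.5, -4.6, 0, 0, 0, -1, 0, -1.4, -4.7, 0, 0, 0, -1, 0, -1.2, -4.7, 0, 0, 0, -1, 0, -1.1, -4.7, 0, 0, 0, -1, 0, -0.9, -4.7, 0, 0, 0]

```text
clock: 24.72
tcp_pos: [0.643, -0.0857, 0.0999]
orientation: [-0.021, -0.209, 0.973, 0.098]
wrist_force: [-2.1, -10.2, 0.4]
finger_gap: 0.0202
grip_force: 77.8
```

```bash
python3 chk.py; python3 gap.py
```

```text
clock 24.725 r 161.3 theta 1.091 F [ -2.1 -10.2   0.4] Fpress -8.5 gap 0.0202 [-2.42 -0.05  0.12]
top blue x [121.2 135.3] white x [131.1 143.3] plate top x [145.7 157.3]
scene blue x [120.8 136.6] white x [128.2 143.5] plate top x [144.6 157.7]
```

>>> arm_command:
  moves: [-1, 0, -0.7, -4.8, 0, 0, 0, -1, 0, -0.6, -4.8, 0, 0, 0, -1, 0, -0.4, -4.8, 0, 0, 0, -1, 0, -0.3, -4.8, 0, 0, 0, -1, 0, -0.1, -4.8, 0, 0, 0, -1, 0, 0, -4.8, 0, 0, 0, -1, 0, 0.2, -4.8, 0, 0, 0, -1, 0, 0.3, -4.8, 0, 0, 0]

```text
clock: 25.82
tcp_pos: [0.6474, -0.0956, 0.137]
orientation: [-0.02, -0.209, 0.973, 0.097]
wrist_force: [1.1, -12.1, -2.8]
finger_gap: 0.0198
grip_force: 77.9
```

```bash
python3 chk.py
```

```text
clock 25.825 r 158.4 theta 0.848 F [  1.1 -12.1  -2.8] Fpress -11.5 gap 0.0198 [-3.48 -0.67  0.03]
```

>>> arm_command:
  moves: [-1, 0, 0.6, -4.8, 0, 0, 0, -1, 0, 0.7, -4.7, 0, 0, 0, -1, 0, 0.8, -4.7, 0, 0, 0, -1, 0, 1, -4.7, 0, 0, 0, -1, 0, 1.1, -4.7, 0, 0, 0, -1, 0, 1.3, -4.6, 0, 0, 0, -1, 0, 1.4, -4.6, 0, 0, 0, -1, 0, 1.5, -4.5, 0, 0, 0]

```text
clock: 26.82
tcp_pos: [0.6486, -0.0981, 0.1762]
orientation: [-0.019, -0.208, 0.973, 0.094]
wrist_force: [2.8, -22.1, 1.1]
finger_gap: 0.02
grip_force: 77.8
```

```bash
python3 chk.py
```

```text
clock 26.825 r 156.7 theta 0.599 F [  2.8 -22.1   1.1] Fpress -21.4 gap 0.02 [-4.73 -0.92  0.11]
```

>>> arm_command:
  moves: [-1, 0, 1, -4.5, 0, 0, 0, -1, 0, 1.2, -4.4, 0, 0, 0, -1, 0, 1.4, -4.4, 0, 0, 0, -1, 0, 1.6, -4.3, 0, 0, 0, -1, 0, 1.7, -4.3, 0, 0, 0, -1, 0, 1.9, -4.2, 0, 0, 0, -1, 0, 2, -4.1, 0, 0, 0, -1, 0, 2.2, -4.1, 0, 0, 0]

```text
clock: 27.82
tcp_pos: [0.6465, -0.0933, 0.2131]
orientation: [-0.018, -0.208, 0.973, 0.093]
wrist_force: [3.8, -22.2, 6.7]
finger_gap: 0.02
grip_force: 77.7
```

```bash
python3 chk.py
```

```text
clock 27.825 r 156.2 theta 0.36 F [  3.8 -22.2   6.7] Fpress -21.9 gap 0.02 [-4.56 -0.69  0.07]
```

>>> arm_command:
  moves: [-1, 0, 2, -4, 0, 0, 0, -1, 0, 2.1, -3.9, 0, 0, 0, -1, 0, 2.3, -3.8, 0, 0, 0, -1, 0, 2.4, -3.7, 0, 0, 0, -1, 0, 2.5, -3.6, 0, 0, 0]

```text
clock: 28.45
tcp_pos: [0.6438, -0.087, 0.2346]
orientation: [-0.018, -0.208, 0.974, 0.093]
wrist_force: [3.1, -21.9, 9.2]
finger_gap: 0.0197
grip_force: 77.6
```

```bash
cat > bar.py <<'E'
from plan import *
im,P=cam('scene');s=get_state()
h=cv2.cvtColor(im,cv2.COLOR_BGR2HSV);q=(P-O)*1000;x,y,z=q@D,q@Yp,q[...,2]
m=((h[...,0]<6)|(h[...,0]>174))&(h[...,1]>170)&(z>60)&(x<-180)&(x>-320)
L=np.column_stack([x[m],y[m],z[m]]);print(len(L),'y',L[:,1].min().round(),L[:,1].max().round(),'top z',np.percentile(L[:,2],97).round(1),'mean',L.mean(0).round(1))
E
python3 chk.py; python3 bar.py
```

```text
clock 28.45 r 156.6 theta 0.216 F [  3.1 -21.9   9.2] Fpress -21.3 gap 0.0197 [-4.5  -0.64  0.07]
330 y -57.0 19.0 top z 265.1 mean [-258.4  -26.6  260.1]
```

>>> arm_command:
  moves: [-1, 0, 2.7, -3.7, 0, 0, 0, -1, 0, 2.8, -3.6, 0, 0, 0, -1, 0, 2.9, -3.5, 0, 0, 0, -1, 0, 3, -3.4, 0, 0, 0, -1, 0, 3, -3.3, 0, 0, 0, -1, 0, 0, 0, 0, 0, 0]

```text
clock: 29.25
tcp_pos: [0.6396, -0.0776, 0.2563]
orientation: [-0.016, -0.208, 0.974, 0.092]
wrist_force: [3.8, -23.6, 13.4]
finger_gap: 0.0199
grip_force: 77.9
```

```bash
python3 chk.py; python3 bar.py
```

```text
clock 29.25 r 157.3 theta 0.062 F [  3.8 -23.6  13.4] Fpress -23.1 gap 0.0199 [-4.7  -0.64  0.1 ]
333 y -56.0 20.0 top z 285.6 mean [-247.8  -27.   280.8]
```

>>> arm_command:
  moves: [-1, 0, 1.2, -2.5, 0, 0, 0, -1, 0, 1.2, -2.5, 0, 0, 0, -1, 0, 1.2, -2.5, 0, 0, 0, -1, 0, 0, 0, 0, 0, 0]

```text
clock: 29.8
tcp_pos: [0.6379, -0.0739, 0.2633]
orientation: [-0.017, -0.209, 0.973, 0.094]
wrist_force: [2.6, -18.5, 10.3]
finger_gap: 0.0198
grip_force: 78.2
```

```bash
python3 chk.py; python3 bar.py
```

```text
clock 29.8 r 157.7 theta 0.011 F [  2.6 -18.5  10.3] Fpress -17.9 gap 0.0198 [-3.86 -0.54  0.05]
343 y -56.0 18.0 top z 292.4 mean [-243.8  -26.6  287.5]
```

>>> arm_command:
  moves: [-1, 0, 0.4, -1.5, 0, 0, 0, -1, 0, 0.4, -1.5, 0, 0, 0, -1, 0, 0, 0, 0, 0, 0]

```text
clock: 30.22
tcp_pos: [0.6375, -0.073, 0.2649]
orientation: [-0.019, -0.209, 0.973, 0.095]
wrist_force: [2.3, -14.9, 4.3]
finger_gap: 0.0196
grip_force: 78.6
```

```bash
python3 chk.py; python3 bar.py
```

```text
clock 30.225 r 157.8 theta -0.0 F [  2.3 -14.9   4.3] Fpress -14.6 gap 0.0196 [-3.81 -0.84  0.  ]
342 y -56.0 20.0 top z 293.5 mean [-242.7  -26.5  288.6]
```

>>> arm_command:
  moves: [-1, 0, 0, -1.5, 0, 0, 0, -1, 0, 0, -1.5, 0, 0, 0, -1, 0, 0, 0, 0, 0, 0]

```text
clock: 30.65
tcp_pos: [0.6372, -0.0727, 0.2658]
orientation: [-0.02, -0.209, 0.973, 0.097]
wrist_force: [3.4, -14.9, -2.6]
finger_gap: 0.0199
grip_force: 78.2
```

```bash
python3 chk.py; python3 bar.py
```

```text
clock 30.65 r 158.1 theta -0.007 F [  3.4 -14.9  -2.6] Fpress -15.0 gap 0.0199 [-3.04 -0.87  0.06]
342 y -57.0 20.0 top z 293.8 mean [-242.4  -26.6  289.2]
```

TCP is back at its value from when I first gripped the resting lever, so the lever is on its stop. I'll relieve the side force, open gradually and retreat upwards.

>>> arm_command:
  moves: [-1, 0, -0.8, -0.8, 0, 0, 0, -1, 0, -0.8, 0, 0, 0, 0, -1, 0, 0, 0, 0, 0, 0, -0.45, 0, 0, 0, 0, 0, 0, -0.3, 0, 0, 0, 0, 0, 0, 0, 0, 0, 0, 0, 0, 0, 0.3, 0, 0, 0, 0, 0, 0, 0.3, 0, 0, 0, 0, 0, 0]

```text
clock: 31.7
tcp_pos: [0.6358, -0.0682, 0.2659]
orientation: [-0.021, -0.21, 0.972, 0.102]
wrist_force: [0.8, -0.5, 1.3]
finger_gap: 0.0555
grip_force: 0.0
```

```bash
python3 chk.py; python3 bar.py
```

```text
clock 31.7 r 154.4 theta -0.024 F [ 0.8 -0.5  1.3] Fpress -0.7 gap 0.0555 [-0.21 -0.06 -0.04]
358 y -57.0 19.0 top z 293.4 mean [-243.3  -24.8  288.4]
```

>>> arm_command:
  moves: [0.3, 0, 0, -8, 0, 0, 0, 0.3, 0, 0, -15, 0, 0, 0, 0.3, 0, 0, -20, 0, 0, 0, 0.3, 0, 0, -25, 0, 0, 0, 0.3, 0, 0, -25, 0, 0, 0, 0.3, 0, 0, 0, 0, 0, 0]

```text
clock: 32.5
tcp_pos: [0.6444, -0.0866, 0.3587]
orientation: [-0.019, -0.21, 0.972, 0.101]
wrist_force: [0.1, 0.7, -0.9]
finger_gap: 0.0557
grip_force: 0.0
```

```bash
python3 chk.py; python3 bar.py; python3 gap.py; python3 - <<'E'
from h import *
a,_=cam('top');b,_=cam('scene')
cv2.imwrite('pics/c9.png',np.hstack([cv2.resize(a[60:360,100:460],(396,330)),cv2.resize(b[110:410,70:430],(396,330))]))
E
```

```text
clock 32.5 r 234.3 theta -0.295 F [ 0.1  0.7 -0.9] Fpress 0.6 gap 0.0557 [-0.18 -0.13  0.03]
507 y -57.0 52.0 top z 293.3 mean [-243.6   -8.6  288.6]
top blue x [121.6 135.6] white x [137.  142.7] plate top x [145.8 157.4]
scene blue x [121.9 136.7] white x [129.  144.6] plate top x [144.7 157.6]
```

View pics/c9.png

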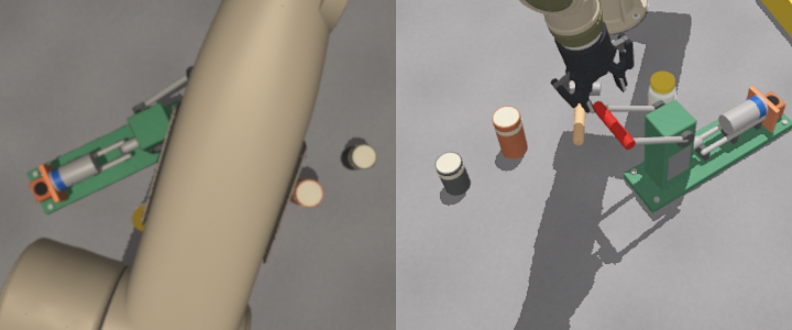

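The lever is at rest, the flask is at the plate on the ram's full stroke, and the bystanders are undisturbed. The arm is clear, so I'm handing in.

```bash
python3 -c "
from workcell import *
print(hand_in())"
```

```text
the job is handed in; nothing more can be done
None
```

The job is handed in (no verdict shown): the ram drove the flask to within about 2 mm of the plate at full stroke, as its geometry allows; the lever was eased back to rest, and nothing else was touched.

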